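# Release the filter slide of a bench fume unit with its pin

## Task

Take the yellow-handled release pin out of its blue stand and, gently, press the red button at the bottom of the hole in the fume unit's orange filter slide; keep it pressed with the pin while you push the slide out to the end of its travel with that same pin. Then stand the pin back in its holder, seated all the way down. Touch the slide with the pin only, and leave the wash bottle, the jar and the printed model where they are.

Things in the scene. Friction and masses are not known exactly. Their poses are not given: they have to be found in the camera images.
- filter_unit: Fixed grey fume filter box, 160 x 170 x 110 mm high (x, y, z), with a black pipe stub, 60 mm wide and 30 mm tall, on top. Origin: centre of its underside on the table. Its front, where the orange slide sticks out, faces its -x; a dark channel 115 mm long, 150 mm wide and 30 mm high lies in front, under the slide.
- recess (a point): Centre of the upper face of the slide's orange deck (90 mm x, 110 mm y, 21 mm thick), about 50 mm above the table, 55 mm from the box's front when home; z is the deck's upward normal. The slide comes out along -x of this point, 4 degrees downhill (60 mm of travel descends 4.2 mm). Here is the mouth of the recess, ringed in white: a 10 mm wide round hole along z with a 1.5 mm chamfer.
- button_axis (a point): Point on the recess's axis 21 mm below its mouth. The red button (flat, 9 mm wide) sits 4 to 14 mm below the mouth: this depth differs from unit to unit and is not measured. It is sprung: gives from about 2 N, sinks 5 mm to its stop at about 5.6 N, frees the slide while pressed at least 4 mm (about 5 N). Over 18 N in all between pin and slide breaks it.
- filter_slide (a joint): Travel of the slide in m: 0 home and locked, 0.060 at its outer stop; it counts as out from 0.053, where it stays locked out once the button is let up. If the button is let up sooner, a catch stops the slide again (at about 2, 22 and 42 mm). Freed, the slide needs about 3 N to move. Press first, then push: pushed against the catch, the button sticks.
- pin: The release pin, upright in its stand at the start, 106 mm long in all, 60 g. Origin: the centre of its tip; z runs up along the tool. Parts from the tip up: steel pin 5 mm diameter and 36 mm long, steel flange 26 mm diameter and 4 mm thick, yellow square handle 18 x 18 x 66 mm, whose sides face the body's x and y.
- pin_grip (a point): Centre of the yellow handle, 73 mm above the tip. x and y are normal to the handle's sides.
- pin_tip (a point): Centre of the flat end of the steel pin.
- stand: Fixed blue block 60 x 60 x 45 mm high with one round hole in the middle of its top, 10 mm diameter, 40 mm deep, 3 mm chamfer. The pin hangs in it, its flange resting on the block's top. Origin: centre of its underside on the table.
- stand_seat (a point): Point above the stand's hole, 82 mm above the table: where the centre of the yellow handle is when the pin is seated.
- wash_bottle: Bystander: white wash bottle, 72 mm diameter, 160 mm tall plus a bent spout to 205 mm. Origin: centre of its base.
- resin_jar: Bystander: amber jar, 54 mm diameter, 85 mm tall. Origin: centre of its base.
- printed_model: Bystander: white printed tree on a disc, 56 mm diameter, 82 mm tall. Origin: centre of its base.
Things that resemble listed ones, but are neither listed nor needed, are in the scene too. Of the things that look like the pin, the largest one is meant.

How it is judged:
By the outcome, as a careful person would: the job done as asked, in the order asked, and still so for the second after the job is handed in, with the robot touching nothing.
It also fails if it takes over 64 s, if anything falls off the work surface, if the arm or the gripper's body presses on something with over 40 N, if the wrist force passes 120 N, or if a joint passes its speed limit or range.

## Robot

A 6-joint arm with a two-finger parallel gripper is mounted at the origin on the work surface. World frame = base frame: x ahead of the robot, y to its left, z up, the work surface at z = 0. Lengths are in m, angles in degrees, forces in N, time in s.
With the tool pointing down it reaches from about 0.3 to 0.775 m from the base axis. Payload 14.6 kg.
Tool frame: the origin (TCP) lies at the very end of the fingers, on their centre line; the grasp point (between the pads) lies 19 mm behind it; x points along the fingers, y is the direction in which the jaws open and shut, and the axes are right-handed (so a half turn about x gives the same grasp; the last joint's range is limited). The gripper opens to 85 mm and grips with 20 to 120 N. Pads are 22 mm wide; open, the fingers measure 114 mm over their backs; the gripper's body (76 mm by 85 mm) begins 54 mm behind the grasp point. The pads swing forward as they close: fully open they stand 13 mm farther back than shut.
Start: joints at [-70.336, 17.183, 87.147, -0, 75.671, -3.816], TCP at [0.219, -0.504, 0.201] pointing down, gripper open.
Joint ranges: [-173.82, 173.82], [-45.26, 126.66], [13.44, 144.39], [-59.66, 239.66], [0, 175.72], [-146.38, 146.38]. Speed limits (degrees/s): [127.2, 127.2, 147.25, 180, 180, 180].

## Interface

Orientations are given as [roll, pitch, yaw] about the fixed x, y, z axes, in that order (R = Rz(yaw) Ry(pitch) Rx(roll)).
In Python, from station import env, grab_frame, workorder gives the robot as it stands.
- The arm moves only by the shell command python3 -m creep 'ROWS'. ROWS is JSON, a list of rows, each a list of 5 numbers: the opening, from -1 (shut) to 1 (fully open), then the shift along the tool's x, y, z in cm, then the turn about the tool's x in rad. In form: [[grip, dx, dy, dz, twist], ...]. A call has 1 to 12 rows; each row is the pose to reach, as a shift and turn from the pose commanded when the call began, along the tool's axes at that moment; what a row does not reach only later rows make up. A row lasts 1/8 s, in which the tool goes at most 62.5 mm and 10.7 degrees, less where a joint would pass 70% of its speed; a pose out of reach is approached as far as the arm can. A call with a gripper value outside its range is refused whole. The fingers move at their own pace and stop on an object; the grip force is fixed at half the most. Time passes only in rows, so rows that repeat a pose let the fingers close. It gives the time, the measured TCP pose, the force and the opening at its end, in the units of the state.
- env.state(): the state, without advancing time (a new reading comes with each control period).
- grab_frame(name): name is "side" or "top"; returns a dict with "color" (480x640x3 uint8, red, green, blue), "K" (3x3 intrinsics, pixels), "camera_from_world" (4x4, takes a point from world to camera coordinates). Camera axes: x right, y down, z forward; pixel columns grow to the right and rows downward; lengths in m; the calibration is good to about 2 mm. A picture is of the moment at which its call begins. There is no depth.
- workorder.close_job(): hands the job in, once; it reports no verdict.
The state is a dict: "time_s": time; "joint_pos": joint angles; "joint_vel": joint speeds; "tau": joint torques, N m; "tcp_pos": TCP position; "tool_rot": TCP orientation; "contact_force": force on the tool from outside, world axes, zero at the start; "wrist_torque": the same for the moment, N m; "finger_gap": finger opening in m.
Only numpy, scipy, OpenCV 4.12 (cv2) and the standard library are available. Lean on these libraries where they do the work, as an engineer would, in place of code of your own. Each camera call takes 0.05 s, during which the arm holds its last target. There are 200 camera calls.

## Working session

There is one attempt and no reset: what is moved stays moved. The work goes in short steps, Python scripts to look and compute and a shell command to move; the robot and the scene stay as the last step left them, time stands still between calls to the robot, and variables do not carry over. Pictures are saved under pics/ and viewed, about 8 in all and at most 12, crops included, and the job is handed in when it is done.

```bash
ls; mkdir -p pics
python3 - <<'E'
from station import env, grab_frame, workorder
import cv2, numpy as np
s=env.state()
for k in ("time_s","tcp_pos","tool_rot","contact_force","finger_gap"): print(k,s[k])
for n in ("side","top"):
    f=grab_frame(n); cv2.imwrite(f"pics/{n}0.png",f["color"][:,:,::-1]); np.savez(f"pics/{n}0.npz",**f)
    print(n,f["K"].round(1).tolist()); print(np.linalg.inv(f["camera_from_world"]).round(3).tolist())
E
```

```text
pics
time_s 0.0
tcp_pos [ 0.2190501  -0.50422227  0.20042057]
tool_rot [-94.11073139  89.93475611 109.36750106]
contact_force [-0.15318585  0.79863973 -0.92810895]
finger_gap 0.08574712560238384
side [[537.9, 0.0, 317.6], [0.0, 537.9, 248.9], [0.0, 0.0, 1.0]]
[[-0.916, -0.22, 0.336, 0.279], [-0.401, 0.52, -0.754, 0.673], [-0.009, -0.825, -0.565, 0.581], [0.0, 0.0, 0.0, 1.0]]
top [[477.9, 0.0, 326.7], [0.0, 477.9, 237.0], [0.0, 0.0, 1.0]]
[[0.013, -0.994, 0.109, 0.453], [-1.0, -0.01, 0.024, -0.001], [-0.022, -0.11, -0.994, 0.976], [0.0, 0.0, 0.0, 1.0]]
```

View pics/side0.png

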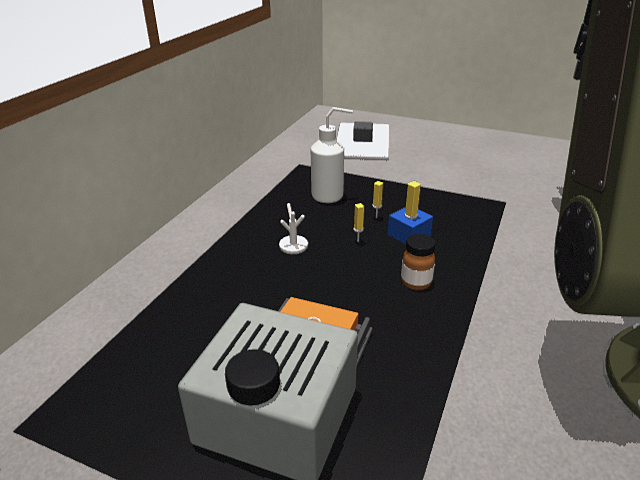

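View pics/top0.png

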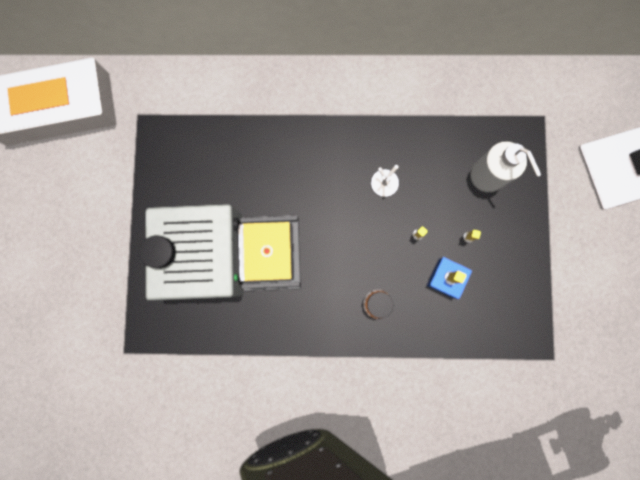

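The side view shows the pin in the blue stand at about (413,200), with two smaller look-alikes at (378,193) and (359,217). In the top view they are at (457,278) for the stand, and (473,236) and (421,232). The one in the stand is the largest and the only one in a blue stand. The orange slide's ring is at top (266,251). Next I'll measure and confirm with one enlarged crop.

```bash
cat > h.py <<'E'
import cv2, numpy as np
from station import env, grab_frame, workorder
from scipy.spatial.transform import Rotation as Rn
def load(n): return dict(np.load(f"pics/{n}.npz"))
def ray(f,p):
    W=np.linalg.inv(f["camera_from_world"]); d=W[:3,:3]@np.linalg.inv(f["K"])@np.array([p[0],p[1],1.]); return W[:3,3],d
def onz(f,p,z):
    o,d=ray(f,p); return o+d*(z-o[2])/d[2]
def proj(f,P):
    c=f["camera_from_world"]@np.append(P,1.); q=f["K"]@c[:3]; return q[:2]/q[2]
def tri(rays):
    A=np.zeros((3,3));b=np.zeros(3)
    for o,d in rays:
        d=d/np.linalg.norm(d);M=np.eye(3)-np.outer(d,d);A+=M;b+=M@o
    return np.linalg.solve(A,b)
def blobs(f,lo,hi,amin=15):
    hsv=cv2.cvtColor(f["color"],cv2.COLOR_RGB2HSV); m=cv2.inRange(hsv,np.array(lo),np.array(hi))
    cs,_=cv2.findContours(m,cv2.RETR_EXTERNAL,cv2.CHAIN_APPROX_NONE)
    return [c for c in sorted(cs,key=cv2.contourArea)[::-1] if cv2.contourArea(c)>=amin],m
def crop(f,x,y,w,h,k): return cv2.resize(f["color"][y:y+h,x:x+w,::-1],None,fx=k,fy=k,interpolation=cv2.INTER_CUBIC)
E
python3 - <<'E'
from h import *
t,s=load("top0"),load("side0")
for n,f in(("top",t),("side",s)):
    for name,lo,hi in(("blue",(100,120,60),(130,255,255)),("yellow",(22,120,90),(35,255,255)),("orange",(5,150,120),(21,255,255)),("green",(40,100,60),(90,255,255)),("red",(0,150,90),(4,255,255))):
        for c in blobs(f,lo,hi,4)[0][:4]:
            r=cv2.minAreaRect(c);m=c.mean(0)[0];print(n,name,cv2.contourArea(c),np.round(r[0],1),np.round(r[1],1),round(r[2],1))
a=crop(t,410,220,80,90,6);b=crop(t,230,205,80,90,3.5);c=crop(s,345,165,95,85,3.5);d=crop(s,270,285,95,60,3)
im=np.zeros((600,800,3),np.uint8)
y=0
im[:540,:480]=a[:540,:480]
im[:315,500:780]=b
x=cv2.resize(c,(300,268));im[325:593,490:790]=x
cv2.imwrite("pics/crop1.png",im)
E
```

```text
top blue 1040.0 [449.2 278. ] [34.2 32.8] 24.8
top yellow 39.0 [452.9 277.8] [8.7 8.2] 76.0
top yellow 32.5 [471.2 235.6] [8.9 9.6] 66.8
top yellow 9.0 [418.2 234. ] [5.  3.2] 53.1
top orange 1318.0 [37.8 95.8] [24.8 57.5] 79.1
top green 10.5 [235.5 277. ] [4. 3.] 90.0
side blue 957.5 [409.3 226.1] [43.6 36.6] 8.1
side yellow 362.5 [412.3 198.5] [12.4 35.1] 5.7
side yellow 199.5 [358.5 216. ] [26.  9.] 90.0
side yellow 179.0 [377.4 193.4] [ 8.5 25. ] 3.8
side orange 1119.5 [318.8 311.7] [75.7 17.5] 14.0
side orange 114.0 [418.9 259.8] [28.1  8.6] 2.2
```

View pics/crop1.png

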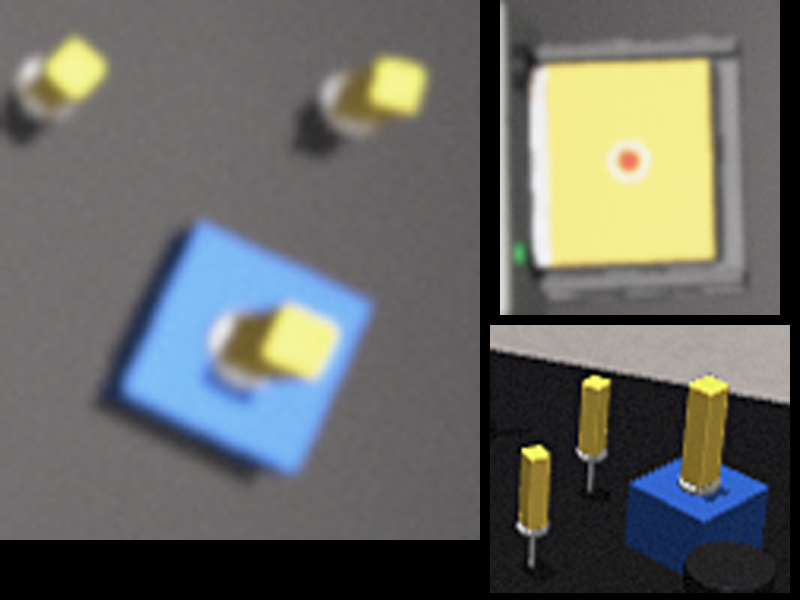

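The crop confirms it: the pin in the stand has the larger handle, and the two free look-alikes are smaller. Next I'll measure its position and angle, and those of the slide.

Run:
```python
from h import *
t,s=load("top0"),load("side0")
def rect3(f,c,z):
    P=np.array([onz(f,p,z) for p in cv2.boxPoints(cv2.minAreaRect(c))]); e=P[1]-P[0]; g=P[2]-P[1]
    return P.mean(0).round(4),np.linalg.norm(e).round(4),np.linalg.norm(g).round(4),np.degrees([np.arctan2(e[1],e[0]),np.arctan2(g[1],g[0])]).round(1)
print("stand top",rect3(t,blobs(t,(100,80,60),(130,255,255))[0][0],.045))
bs,m=blobs(t,(22,60,200),(35,255,255),10)
for c in bs[:6]:
    z=.115 if abs(cv2.minAreaRect(c)[0][1]-278)<12 and cv2.minAreaRect(c)[0][0]>400 else .05
    print(cv2.contourArea(c),np.round(cv2.minAreaRect(c)[0],1),rect3(t,c,z))
# red
for f,n in((t,"top"),(s,"side")):
    hsv=cv2.cvtColor(f["color"],cv2.COLOR_RGB2HSV); 
    x0,y0,x1,y1=(250,235,282,268) if n=="top" else (300,312,330,326)
    sub=f["color"][y0:y1,x0:x1].astype(int)
    red=(sub[...,1]<0.62*sub[...,0])&(sub[...,0]>130)&(sub[...,2]>0.35*sub[...,0]) if n=="top" else None
    if n=="top":
        ys,xs=np.nonzero(red);print("red",len(xs),xs.mean()+x0,ys.mean()+y0,onz(f,(xs.mean()+x0,ys.mean()+y0),.045).round(4))
    wh=(sub[...,2]>150)
    ys,xs=np.nonzero(wh);print(n,"white",len(xs),xs.mean()+x0,ys.mean()+y0, xs.min()+x0,xs.max()+x0,ys.min()+y0,ys.max()+y0,onz(f,(xs.mean()+x0,ys.mean()+y0),.05).round(4))
# grey box top from top view
hsv=cv2.cvtColor(t["color"],cv2.COLOR_RGB2HSV); g=((hsv[...,2]>150)&(hsv[...,1]<40)).astype(np.uint8)*255; g[:,:140]=0;g[:,238:]=0;g[:190]=0;g[310:]=0
c=max(cv2.findContours(g,0,2)[0],key=cv2.contourArea);print("box",rect3(t,c,.11))
st=env.state();R=Rn.from_euler("xyz",st["tool_rot"],degrees=True).as_matrix();print(R.round(3))
# side: top corner of pin handle
b=[c for c in blobs(s,(22,80,150),(35,255,255),5)[0]]
for c in b[:6]: print("side y",cv2.contourArea(c),np.round(c.mean(0)[0],1),cv2.boundingRect(c))
```

```text
stand top (array([ 0.4785, -0.2165,  0.045 ]), np.float64(0.0667), np.float64(0.0681), array([ -25.7, -115.1]))
2518.5 [266.5 251. ] (array([0.5264, 0.1385, 0.05  ]), np.float64(0.0911), np.float64(0.1112), array([ -87.6, -176.9]))
68.5 [459.2 276.6] (array([ 0.4789, -0.2176,  0.115 ]), np.float64(0.0161), np.float64(0.0157), array([ -27.1, -116.3]))
46.0 [422. 231.] (array([ 0.5683, -0.1636,  0.05  ]), np.float64(0.0139), np.float64(0.0136), array([ -44.6, -135.4]))
40.5 [475.5 233.5] (array([ 0.5645, -0.2668,  0.05  ]), np.float64(0.0135), np.float64(0.0137), array([-89.4, 178.7]))
red 13 266.38461538461536 250.6153846153846 [0.5272 0.1394 0.045 ]
top white 139 266.45323741007195 250.66187050359713 260 273 244 258 [0.5267 0.1385 0.05  ]
side white 171 311.2280701754386 321.9298245614035 300 329 317 325 [0.527  0.1416 0.05  ]
box (array([0.5197, 0.2729, 0.11  ]), np.float64(0.1605), np.float64(0.1692), array([ -88.5, -177. ]))
[[-0.     0.398 -0.917]
 [ 0.001 -0.917 -0.398]
 [-1.    -0.001 -0.   ]]
side y 39.5 [413.8 183.8] (408, 181, 13, 7)
side y 24.0 [361.2 214.2] (355, 203, 9, 26)
side y 21.0 [378. 183.] (374, 181, 9, 5)
```

```bash
python3 - <<'E'
from h import *
s=load("side0")
print("side pred of pin top",proj(s,np.array([.4788,-.217,.115])).round(1),"seen ~413.8,184; ring pred",proj(s,np.array([.5267,.1386,.05])).round(1))
E
python3 -m creep '[[1,0,-16.0,-35.2,-0.698],[1,0,-16.0,-35.2,-0.698],[1,0,-16.0,-35.2,-0.698],[1,0,-16.0,-35.2,-0.698],[1,0,-16.0,-35.2,-0.698],[1,0,-16.0,-35.2,-0.698],[1,0,-16.0,-35.2,-0.698],[1,0,-16.0,-35.2,-0.698],[1,0,-16.0,-35.2,-0.698],[1,0,-16.0,-35.2,-0.698]]'
```

```text
side pred of pin top [413.4 182.7] seen ~413.8,184; ring pred [312.3 320.7]
time_s: 1.35
tcp_pos: [0.4776, -0.2185, 0.201]
tool_rot: [34.7, 90.0, -81.9]
contact_force: [0.1, -0.1, -0.1]
finger_gap: 0.0856
```

```bash
python3 -m creep '[[1,4,0.05,-0.17,0],[1,8,0.05,-0.17,0],[1,11,0.05,-0.17,0],[1,13.0,0.05,-0.17,0],[1,13.8,0.05,-0.17,0],[1,13.8,0.05,-0.17,0],[0,13.8,0.05,-0.17,0],[-0.4,13.8,0.05,-0.17,0],[-1,13.8,0.05,-0.17,0],[-1,13.8,0.05,-0.17,0],[-1,13.8,0.05,-0.17,0],[-1,13.8,0.05,-0.17,0]]'
python3 -m creep '[[-1,0,0,0,0],[-1,0,0,0,0],[-1,0,0,0,0]]'
```

```text
time_s: 2.85
tcp_pos: [0.4796, -0.2162, 0.0633]
tool_rot: [93.1, 90.0, -23.4]
contact_force: [-0.6, 1.7, 5.4]
finger_gap: 0.0171
time_s: 3.22
tcp_pos: [0.4796, -0.2162, 0.0633]
tool_rot: [97.6, 90.0, -19.0]
contact_force: [-0.7, 0.9, 5.8]
finger_gap: 0.0167
```

```bash
python3 -m creep '[[-1,-1,0,0,0],[-1,-3,0,0,0],[-1,-6,0,0,0],[-1,-9,0,0,0],[-1,-11,0,0,0],[-1,-11,0,0,0]]'
python3 -m creep '[[-1,0,-1.17,-3.38,0.1],[-1,0,-3.51,-10.15,0.3],[-1,0,-5.84,-16.9,0.5],[-1,0,-8.2,-23.7,0.7],[-1,0,-10.5,-30.4,0.9],[-1,0,-11.68,-33.83,1.056],[-1,0,-11.68,-33.83,1.056],[-1,0,-11.68,-33.83,1.056],[-1,0,-11.68,-33.83,1.056],[-1,0,-11.68,-33.83,1.056],[-1,0,-11.68,-33.83,1.056]]'
python3 - <<'E'
from h import *
for n in("side","top"):
    f=grab_frame(n); np.savez(f"pics/{n}1.npz",**f)
s=env.state();R=Rn.from_euler("xyz",s["tool_rot"],degrees=True).as_matrix();print(R.round(4),s["tcp_pos"],s["contact_force"],s["finger_gap"])
tcp=s["tcp_pos"]; tip=tcp+R@np.array([.054,0,0]); print("tip pred",tip)
a=load("side1");b=load("top1")
for f in(a,b): print(proj(f,tip),proj(f,np.array([.5267,.1386,.05])))
p=proj(a,tip).astype(int)
A=crop(a,int(p[0])-60,int(p[1])-80,130,150,4)
p=proj(b,tip).astype(int)
B=crop(b,int(p[0])-50,int(p[1])-50,70,100,4)
im=np.zeros((600,800,3),np.uint8);im[:A.shape[0],:A.shape[1]]=A;im[:B.shape[0],520:520+B.shape[1]]=B
cv2.imwrite("pics/crop2.png",im)
E
```

```text
time_s: 3.98
tcp_pos: [0.4799, -0.2164, 0.1744]
tool_rot: [88.2, 89.8, -28.3]
contact_force: [1.0, 0.4, -0.5]
finger_gap: 0.0169
time_s: 5.35
tcp_pos: [0.5261, 0.1378, 0.173]
tool_rot: [114.5, 90.0, -62.6]
contact_force: [-0.3, 0.4, -1.0]
finger_gap: 0.0166
[[ 1.000e-04  5.120e-02 -9.987e-01]
 [-0.000e+00 -9.987e-01 -5.120e-02]
 [-1.000e+00  0.000e+00 -1.000e-04]] [0.52610295 0.13815341 0.17303028] [-0.07209953 -0.00497387 -1.16704264] 0.016917037334474763
tip pred [0.52610922 0.1381533  0.11903028]
[312.08391574 283.37471424] [312.28615365 320.71427975]
[261.01254086 247.88962332] [266.42382024 250.66551007]
```

View pics/crop2.png

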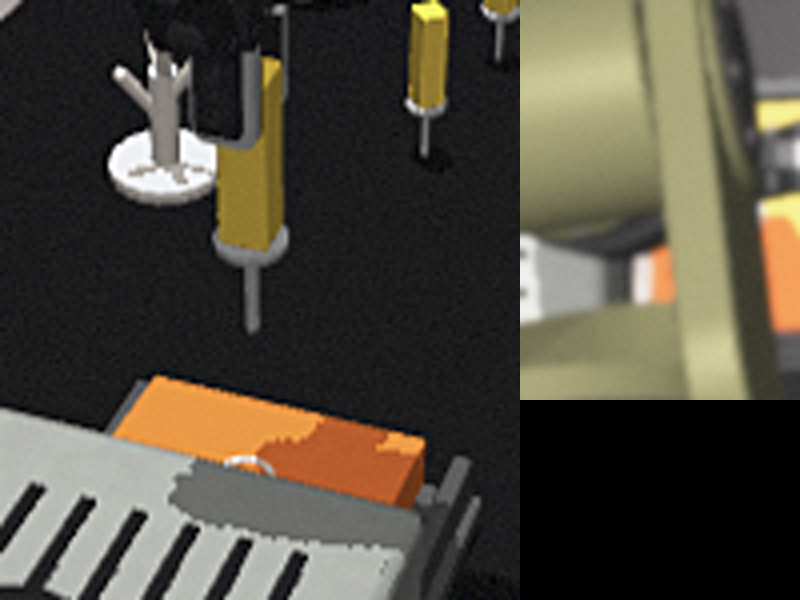

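The pin is held above the slide. In the side view its tip is at about (315,285) and the ring, half hidden by the box, is near (314,319). Next I'll refine both and check for tilt.

Run:
```python
from h import *
f=load("side1");g=f["color"].astype(float)
for v in range(270,288):
    row=g[v,300:330].mean(1); w=np.clip(row-50,0,None); 
    print(v,round((w*np.arange(300,330)).sum()/max(w.sum(),1),2) , w.max().round(), end=" | ")
print()
# handle midline via yellow mask
hsv=cv2.cvtColor(f["color"],cv2.COLOR_RGB2HSV);m=cv2.inRange(hsv,np.array((20,120,60)),np.array((35,255,255)))
for v in range(244,264,2):
    xs=np.nonzero(m[v,295:335])[0]+295; print(v,xs.min(),xs.max(),end=" | ")
print()
tcp=np.array([.5261,.1381,.173])
for z in(.119,.137,.155,.157,.18): print(z,proj(f,[.5261,.1381,z]).round(2))
for x in (.5261-.004,): print(proj(f,[x,.1381,.119]).round(2))
# ring in side0/side1: white pixels list
for n in("side0","side1"):
    q=load(n)["color"].astype(int)
    for v in range(314,324):
        xs=[u for u in range(300,330) if q[v,u,2]>120 and abs(q[v,u,0]-q[v,u,2])<90]
        print(n,v,xs)
f0=load("side0")
for a in range(0,360,45): print(proj(f0,[.5267+.007*np.cos(np.radians(a)),.1386+.007*np.sin(np.radians(a)),.05]).round(1),end=" ")
```

```text
270 314.33 53.0 | 271 314.37 54.0 | 272 314.39 53.0 | 273 314.42 56.0 | 274 314.35 57.0 | 275 314.38 56.0 | 276 314.48 56.0 | 277 314.58 56.0 | 278 314.6 55.0 | 279 314.61 58.0 | 280 314.56 56.0 | 281 314.6 56.0 | 282 314.72 56.0 | 283 314.77 56.0 | 284 314.78 60.0 | 285 314.55 45.0 | 286 314.0 5.0 | 287 0.0 0.0 | 
244 307 322 | 246 306 322 | 248 306 322 | 250 306 322 | 252 306 322 | 254 306 322 | 256 306 322 | 258 307 322 | 260 307 321 | 262 307 320 | 
0.119 [312.11 283.37]
0.137 [311.91 273.01]
0.155 [311.71 262.36]
0.157 [311.69 261.16]
0.18 [311.43 247.06]
[314.74 284.07]
side0 314 []
side0 315 []
side0 316 []
side0 317 [300, 301, 310, 311, 312, 313, 314, 315, 316]
side0 318 [300, 301, 302, 303, 304, 305, 308, 309, 310, 311, 312, 313, 314, 315, 316, 317, 318]
side0 319 [300, 301, 302, 303, 304, 305, 306, 307, 308, 309, 317, 318, 319]
side0 320 [300, 301, 302, 303, 304, 305, 306, 307, 308, 309, 310, 311, 312, 313, 318, 319, 320]
side0 321 [300, 301, 302, 303, 304, 305, 306, 307, 308, 309, 310, 311, 312, 313, 314, 315, 316, 317, 319, 320]
side0 322 [300, 301, 302, 303, 304, 305, 306, 307, 308, 309, 310, 311, 312, 313, 314, 315, 316, 317, 318, 319, 320, 321]
side0 323 [300, 301, 302, 303, 304, 305, 306, 307, 308, 309, 310, 311, 312, 313, 314, 315, 316, 317, 318, 319, 320, 321, 322, 323, 324, 325, 326]
side1 314 []
side1 315 []
side1 316 []
side1 317 [300, 310, 311, 312, 313, 314, 315, 316]
side1 318 [300, 308, 309, 310, 311, 312, 313, 314, 315, 316, 317]
side1 319 [308, 309, 318, 319]
side1 320 [319]
side1 321 [319]
side1 322 []
side1 323 []
[307.9 319.4] [307.8 321.9] [310.3 323.7] [314.  323.7] [316.7 322. ] [316.7 319.5] [314.2 317.8] [310.6 317.7]
```

Run:
```python
from h import *
f=load("side1")
a=onz(f,(314.8,284.8),.119);b=onz(f,(313.4,321),.05);print(a.round(4),b.round(4),(b-a).round(4))
```

```text
[0.5214 0.1396 0.119 ] [0.525  0.1385 0.05  ] [ 0.0036 -0.001  -0.069 ]
```

```bash
python3 -m creep '[[-1,0.5,0,-0.1,0],[-1,1.5,0,-0.3,0],[-1,3,0,-0.3,0],[-1,4.5,0,-0.3,0],[-1,5.5,0,-0.3,0],[-1,6.0,0,-0.3,0],[-1,6.0,0,-0.3,0],[-1,6.0,0,-0.3,0]]'
python3 - <<'E'
from h import *
f=grab_frame("side"); np.savez("pics/side2.npz",**f); t=grab_frame("top"); np.savez("pics/top2.npz",**t)
s=env.state();print(s["tcp_pos"],s["contact_force"])
A=crop(f,280,270,75,75,8); B=crop(t,225,200,50,100,4)
im=np.zeros((600,800,3),np.uint8);im[:600,:600]=A;im[:400,600:800]=B;cv2.imwrite("pics/crop3.png",im)
E
```

```text
time_s: 6.45
tcp_pos: [0.5293, 0.1389, 0.1134]
tool_rot: [-171.3, 90.0, 11.6]
contact_force: [-0.3, 0.8, -0.5]
finger_gap: 0.0167
[0.52922026 0.13888169 0.1134247 ] [ 0.16539059  0.10698859 -0.61922336]
```

View pics/crop3.png

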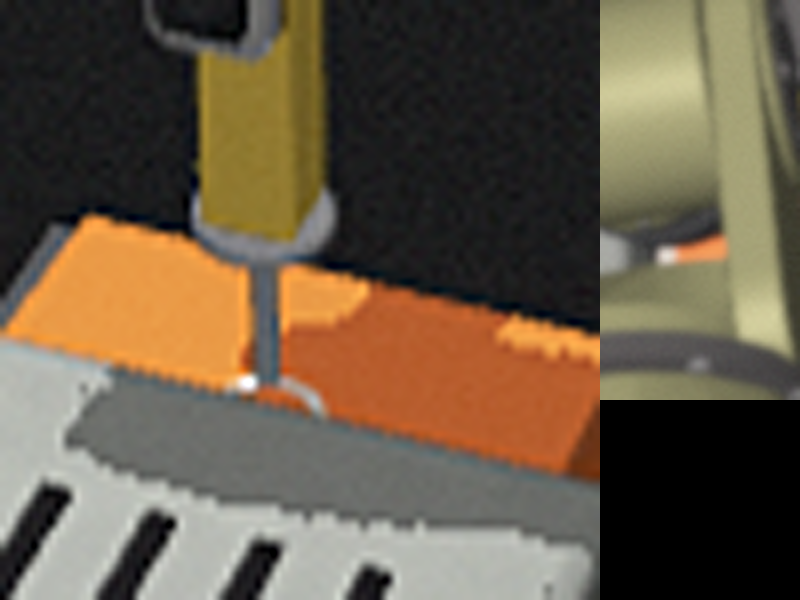

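```bash
python3 -m creep '[[-1,0.2,0.08,-0.03,0],[-1,0.4,0.08,-0.03,0],[-1,0.6,0.08,-0.03,0],[-1,0.75,0.08,-0.03,0],[-1,0.85,0.08,-0.03,0],[-1,0.95,0.08,-0.03,0],[-1,1.0,0.08,-0.03,0],[-1,1.05,0.08,-0.03,0],[-1,1.1,0.08,-0.03,0],[-1,1.1,0.08,-0.03,0]]'
```

```text
time_s: 7.8
tcp_pos: [0.5294, 0.1381, 0.102]
tool_rot: [6.2, 90.0, -170.8]
contact_force: [-0.3, -0.4, -0.0]
finger_gap: 0.0165
```

```bash
python3 -m creep '[[-1,0.05,0,0,0],[-1,0.1,0,0,0],[-1,0.15,0,0,0],[-1,0.2,0,0,0],[-1,0.2,0,0,0]]'
python3 - <<'E'
from h import *
f=grab_frame("side"); np.savez("pics/side3.npz",**f)
s=env.state();print(s["tcp_pos"],s["contact_force"])
cv2.imwrite("pics/crop4.png",crop(f,280,270,75,75,8))
E
```

```text
time_s: 8.43
tcp_pos: [0.5293, 0.1381, 0.0999]
tool_rot: [7.6, 90.0, -169.5]
contact_force: [-0.4, -0.6, 0.2]
finger_gap: 0.0165
[0.52936015 0.13806355 0.09994618] [-0.812924    0.25863209 -1.29588763]
```

View pics/crop4.png

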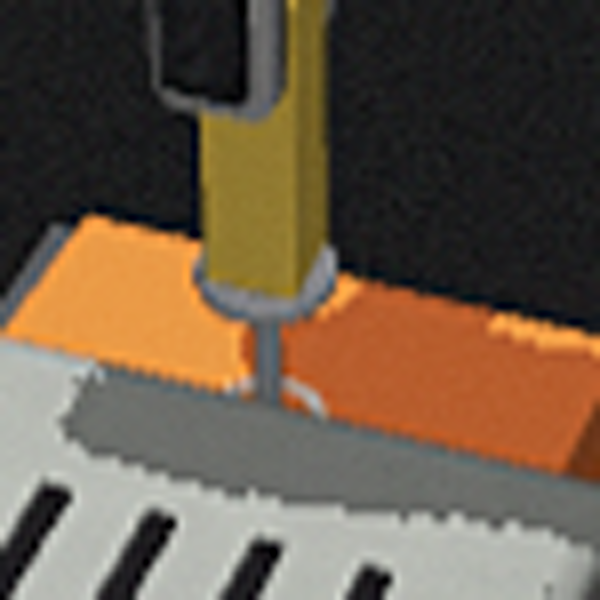

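The pin stands centred in the ring with its tip below the rim, and there is no contact force yet. I'll keep going down gently.

```bash
for i in 1; do python3 -m creep '[[-1,0.05,0,0,0],[-1,0.1,0,0,0],[-1,0.15,0,0,0],[-1,0.2,0,0,0],[-1,0.2,0,0,0]]'; done; python3 -m creep '[[-1,0.05,0,0,0],[-1,0.1,0,0,0],[-1,0.15,0,0,0],[-1,0.2,0,0,0],[-1,0.2,0,0,0]]'
```

```text
time_s: 9.1
tcp_pos: [0.5294, 0.1381, 0.0979]
tool_rot: [-21.6, 90.0, 161.4]
contact_force: [0.4, 1.1, -0.0]
finger_gap: 0.0164
time_s: 9.72
tcp_pos: [0.5295, 0.1381, 0.0961]
tool_rot: [-156.3, 90.0, 26.7]
contact_force: [0.2, 0.7, 2.8]
finger_gap: 0.017
```

```bash
python3 -m creep '[[-1,0.05,0,0,0],[-1,0.1,0,0,0],[-1,0.1,0,0,0]]'; python3 -m creep '[[-1,0.05,0,0,0],[-1,0.1,0,0,0],[-1,0.1,0,0,0]]'
```

```text
time_s: 10.1
tcp_pos: [0.5294, 0.1381, 0.095]
tool_rot: [-150.6, 90.0, 32.4]
contact_force: [-0.1, 1.0, 4.4]
finger_gap: 0.0163
time_s: 10.48
tcp_pos: [0.5294, 0.1381, 0.094]
tool_rot: [-151.2, 90.0, 31.8]
contact_force: [0.8, 1.4, 4.7]
finger_gap: 0.0171
```

```bash
python3 -m creep '[[-1,0.05,0,0,0],[-1,0.05,0,0,0]]'; python3 -m creep '[[-1,0.05,0,0,0],[-1,0.05,0,0,0]]'
```

```text
time_s: 10.72
tcp_pos: [0.5294, 0.1381, 0.0935]
tool_rot: [-144.2, 90.0, 38.8]
contact_force: [-0.2, 2.2, 4.3]
finger_gap: 0.0162
time_s: 10.98
tcp_pos: [0.5294, 0.1381, 0.093]
tool_rot: [-149.0, 90.0, 33.9]
contact_force: [-0.6, 1.4, 5.0]
finger_gap: 0.0169
```

```bash
python3 -m creep '[[-1,0,-0.05,0,0],[-1,0,-0.1,0,0],[-1,0,-0.1,0,0]]'; python3 -m creep '[[-1,0.05,0,0,0],[-1,0.05,0,0,0]]'
```

```text
time_s: 11.35
tcp_pos: [0.5293, 0.1388, 0.093]
tool_rot: [82.4, 90.0, -94.6]
contact_force: [0.5, -1.4, 4.4]
finger_gap: 0.0169
time_s: 11.6
tcp_pos: [0.5294, 0.1389, 0.0926]
tool_rot: [119.2, 90.0, -57.9]
contact_force: [0.7, -2.2, 6.1]
finger_gap: 0.0165
```

```bash
python3 -m creep '[[-1,0.05,0,0,0],[-1,0.05,0,0,0],[-1,0.05,0,0,0]]'
```

```text
time_s: 11.98
tcp_pos: [0.5296, 0.1389, 0.0924]
tool_rot: [162.3, 90.0, -14.7]
contact_force: [-0.5, -3.6, 9.2]
finger_gap: 0.0168
```

```bash
python3 -m creep '[[-1,-0.02,0.05,0,0],[-1,-0.02,0.1,0,0],[-1,-0.02,0.15,0,0],[-1,-0.01,0.2,0,0],[-1,-0.01,0.25,0,0],[-1,-0.01,0.3,0,0]]'
```

```text
time_s: 12.72
tcp_pos: [0.5296, 0.1366, 0.0924]
tool_rot: [-121.3, 89.9, 61.7]
contact_force: [-0.9, 1.9, 6.0]
finger_gap: 0.0169
```

```bash
python3 -m creep '[[-1,0.01,0.1,0,0],[-1,0.015,0.2,0,0],[-1,0.02,0.3,0,0],[-1,0.03,0.4,0,0],[-1,0.035,0.5,0,0],[-1,0.04,0.6,0,0]]'
```

```text
time_s: 13.48
tcp_pos: [0.5299, 0.1305, 0.092]
tool_rot: [-122.3, 89.9, 60.6]
contact_force: [-0.0, 2.8, 7.8]
finger_gap: 0.0166
```

```bash
python3 -m creep '[[-1,0.01,0.12,0,0],[-1,0.015,0.24,0,0],[-1,0.025,0.36,0,0],[-1,0.03,0.48,0,0],[-1,0.04,0.6,0,0],[-1,0.05,0.72,0,0],[-1,0.06,0.86,0,0],[-1,0.07,1.0,0,0]]'
python3 - <<'E'
from h import *
f=grab_frame("side"); np.savez("pics/side4.npz",**f)
s=env.state();print(s["tcp_pos"],s["contact_force"])
cv2.imwrite("pics/crop5.png",crop(f,270,230,100,110,5))
E
```

```text
time_s: 14.48
tcp_pos: [0.5304, 0.1205, 0.0913]
tool_rot: [-122.0, 89.9, 61.0]
contact_force: [-1.3, 2.0, 8.1]
finger_gap: 0.0165
[0.53044605 0.12038883 0.09128296] [-0.95781278  1.82539889  7.45027217]
```

View pics/crop5.png

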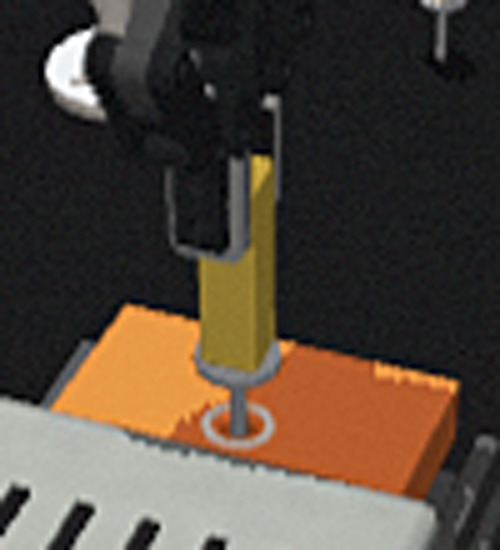

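The slide has moved out, with the full ring visible around (317,315) and the pin inside it. Forces are steady, so I'll continue.

```bash
python3 -m creep '[[-1,0.01,0.14,0,0],[-1,0.02,0.28,0,0],[-1,0.03,0.42,0,0],[-1,0.04,0.56,0,0],[-1,0.05,0.7,0,0],[-1,0.06,0.84,0,0],[-1,0.07,0.98,0,0],[-1,0.08,1.12,0,0],[-1,0.09,1.26,0,0],[-1,0.1,1.4,0,0]]'
python3 -m creep '[[-1,0.01,0.14,0,0],[-1,0.02,0.28,0,0],[-1,0.03,0.42,0,0],[-1,0.04,0.56,0,0],[-1,0.05,0.7,0,0],[-1,0.06,0.84,0,0],[-1,0.07,0.98,0,0],[-1,0.07,1.1,0,0]]'
python3 - <<'E'
from h import *
d=np.array([.052*np.cos(np.radians(4)),-.9986*np.cos(np.radians(4)),-np.sin(np.radians(4))])
for n in("side4",None):
    if n: f=load(n)
    else: f=grab_frame("side"); np.savez("pics/side5.npz",**f)
    q=f["color"].astype(int); m=((q.min(2)>110)&(q.max(2)-q.min(2)<60)).astype(np.uint8)
    # ring: whitish component nearest pin, enclosed by orange
    for tr in np.arange(.0,.065,.01): 
        if not n: print(tr,proj(f,np.array([.5267,.1386,.05])+d*tr).round(1))
    k,lab,st,cen=cv2.connectedComponentsWithStats(m)
    for i in range(1,k):
        x,y,w,h,a=st[i]
        if 295<cen[i][0]<345 and 270<cen[i][1]<325 and a>15: print(n,"comp",x,y,w,h,a)
print(env.state()["contact_force"])
E
```

```text
time_s: 15.78
tcp_pos: [0.5312, 0.1065, 0.0903]
tool_rot: [-123.0, 89.9, 59.9]
contact_force: [-0.6, 2.2, 7.3]
finger_gap: 0.0169
time_s: 16.77
tcp_pos: [0.5317, 0.0956, 0.0896]
tool_rot: [-121.9, 89.9, 61.0]
contact_force: [-1.3, 2.2, 7.3]
finger_gap: 0.0165
side4 comp 309 299 17 8 43
side4 comp 310 311 15 9 45
0.0 [312.3 320.7]
0.01 [314.7 316.8]
0.02 [317.1 312.9]
0.03 [319.5 309.2]
0.04 [321.8 305.5]
0.05 [324.  301.8]
0.06 [326.2 298.3]
None comp 316 289 16 8 38
None comp 316 301 9 9 25
[0.3328479  1.27504458 6.72445353]
```

```bash
python3 -m creep '[[-1,0.015,0.14,0,0],[-1,0.03,0.28,0,0],[-1,0.04,0.42,0,0],[-1,0.05,0.56,0,0],[-1,0.06,0.7,0,0],[-1,0.07,0.84,0,0],[-1,0.08,0.98,0,0],[-1,0.09,1.12,0,0],[-1,0.1,1.26,0,0],[-1,0.11,1.4,0,0]]'
python3 -m creep '[[-1,0.01,0.05,0,0],[-1,0.01,0.1,0,0],[-1,0.015,0.15,0,0],[-1,0.02,0.2,0,0]]'
```

```text
time_s: 18.08
tcp_pos: [0.5325, 0.0816, 0.0885]
tool_rot: [-124.9, 89.9, 58.1]
contact_force: [-0.8, 2.1, 7.8]
finger_gap: 0.0167
time_s: 18.58
tcp_pos: [0.5326, 0.0796, 0.0884]
tool_rot: [-130.8, 89.9, 52.2]
contact_force: [-1.3, 1.6, 8.2]
finger_gap: 0.017
```

```bash
python3 -m creep '[[-1,0.0,0.05,0,0],[-1,0.01,0.1,0,0],[-1,0.01,0.15,0,0],[-1,0.01,0.2,0,0]]'
python3 -m creep '[[-1,0.005,0.05,0,0],[-1,0.01,0.1,0,0]]'
```

```text
time_s: 19.08
tcp_pos: [0.5327, 0.0778, 0.0883]
tool_rot: [-121.0, 89.9, 62.0]
contact_force: [-0.6, 3.3, 8.4]
finger_gap: 0.017
time_s: 19.32
tcp_pos: [0.5328, 0.077, 0.0882]
tool_rot: [-118.7, 89.9, 64.3]
contact_force: [-1.1, 5.0, 9.1]
finger_gap: 0.0165
```

```bash
python3 -m creep '[[-1,-0.01,0.05,0,0],[-1,-0.01,0.05,0,0]]'
python3 - <<'E'
from h import *
f=grab_frame("side"); np.savez("pics/side6.npz",**f)
cv2.imwrite("pics/crop6.png",crop(f,280,230,100,110,5))
E
```

```text
time_s: 19.58
tcp_pos: [0.5328, 0.0764, 0.0882]
tool_rot: [-117.7, 89.9, 65.3]
contact_force: [0.3, 4.5, 8.0]
finger_gap: 0.0166
```

View pics/crop6.png

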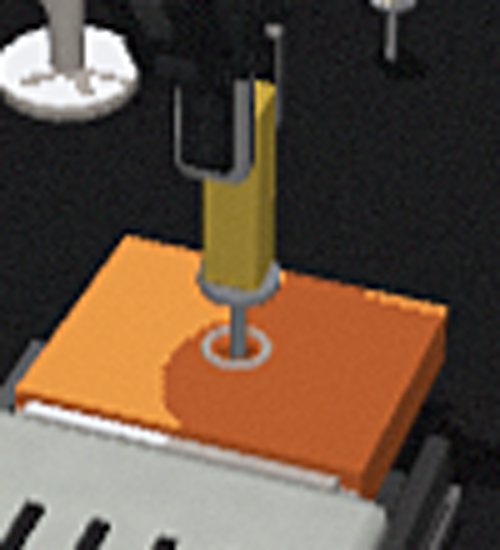

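The ring is now at about (327.4,299.2), which gives a travel of about 59 mm. The push force has also risen at the stop. I'll let the button up and lift out.

```bash
python3 -m creep '[[-1,-0.1,-0.1,0,0],[-1,-0.3,-0.15,0,0],[-1,-0.6,-0.15,0,0],[-1,-1.2,-0.15,0,0],[-1,-2,-0.15,0,0],[-1,-4,-0.15,0,0],[-1,-6.5,-0.15,0,0],[-1,-8.5,-0.15,0,0],[-1,-8.5,-0.15,0,0],[-1,-8.5,-0.15,0,0]]'
python3 - <<'E'
from h import *
f=grab_frame("side"); np.savez("pics/side7.npz",**f)
s=env.state();R=Rn.from_euler("xyz",s["tool_rot"],degrees=True).as_matrix();print(R.round(4),s["tcp_pos"],s["contact_force"])
print("to seat (cm, tool):",(R.T@(np.array([.4796,-.2162,s["tcp_pos"][2]])-s["tcp_pos"])*100).round(2))
q=f["color"].astype(int); m=((q.min(2)>110)&(q.max(2)-q.min(2)<60)).astype(np.uint8)
k,lab,st,cen=cv2.connectedComponentsWithStats(m)
for i in range(1,k):
    if 310<cen[i][0]<345 and 285<cen[i][1]<312 and st[i][4]>10: print("ring",st[i])
row=q[205:245,295:335].mean(2)
for v in range(int(proj(f,s["tcp_pos"]+R[:,0]*.054)[1])-14,int(proj(f,s["tcp_pos"]+R[:,0]*.054)[1])+5,2):
    w=np.clip(q[v,305:345].mean(1)-50,0,None);print(v,round((w*np.arange(305,345)).sum()/max(w.sum(),1),2),w.max())
print("pred tip",proj(f,s["tcp_pos"]+R[:,0]*.054))
E
```

```text
time_s: 20.88
tcp_pos: [0.5321, 0.0771, 0.1721]
tool_rot: [-0.1, 89.9, -177.1]
contact_force: [-0.1, -0.1, -0.7]
finger_gap: 0.0167
[[-1.600e-03  5.170e-02 -9.987e-01]
 [-1.000e-04 -9.987e-01 -5.170e-02]
 [-1.000e+00  0.000e+00  1.600e-03]] [0.5320763  0.07710147 0.17186784] [-0.48028024  0.35685578 -0.60920363]
to seat (cm, tool): [1.000e-02 2.902e+01 6.760e+00]
ring [320 295  14   9  49]
245 313.5 171.33333333333334
247 315.64 93.66666666666666
249 323.17 59.0
251 327.66 57.66666666666667
253 327.77 61.0
255 327.78 58.33333333333333
257 327.77 58.0
259 327.79 59.33333333333333
261 327.59 39.66666666666667
263 0.0 0.0
pred tip [325.35027519 259.56745008]
```

```bash
python3 -m creep '[[-1,0,2.9,0.68,-0.1],[-1,0,8,1.86,-0.3],[-1,0,13.5,3.15,-0.5],[-1,0,19,4.43,-0.7],[-1,0,24.5,5.7,-0.9],[-1,0,27.5,6.4,-1.056],[-1,0,29.02,6.76,-1.056],[-1,0,29.02,6.76,-1.056],[-1,0,29.02,6.76,-1.056],[-1,0,29.02,6.76,-1.056]]'
python3 - <<'E'
from h import *
s=env.state();R=Rn.from_euler("xyz",s["tool_rot"],degrees=True).as_matrix();print(R.round(4),s["tcp_pos"],s["contact_force"])
print("to seat (cm, tool):",(R.T@(np.array([.4796,-.2162,.0633])-s["tcp_pos"])*100).round(2))
f=grab_frame("side"); np.savez("pics/side8.npz",**f)
cv2.imwrite("pics/crop7.png",crop(f,360,140,100,110,5))
print((proj(f,s["tcp_pos"]+R[:,0]*.054)-[360,140])*5,(proj(f,[.4785,-.217,.045])-[360,140])*5)
E
```

```text
time_s: 22.18
tcp_pos: [0.4802, -0.2153, 0.1728]
tool_rot: [-110.6, 90.0, 132.9]
contact_force: [0.1, 0.1, -0.9]
finger_gap: 0.0167
[[-2.000e-04  8.947e-01 -4.467e-01]
 [ 2.000e-04 -4.467e-01 -8.947e-01]
 [-1.000e+00 -2.000e-04 -1.000e-04]] [ 0.48023631 -0.21533583  0.17275956] [ 0.0814035   0.14987526 -0.94043495]
to seat (cm, tool): [10.95 -0.02  0.11]
[262.7385463  205.79362714] [250.95142009 375.57838264]
```

View pics/crop7.png

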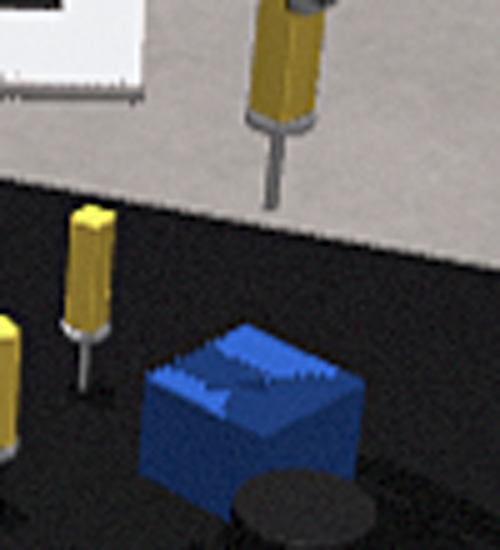

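The pin hangs upright over the blue stand, its tip at about (271,207) in the crop and in line with the stand's top centre near (255,379). I'll lower it.

```bash
python3 -m creep '[[-1,2,-0.02,0.11,0],[-1,4,-0.02,0.11,0],[-1,6,-0.02,0.11,0],[-1,7,-0.02,0.11,0],[-1,7.4,-0.02,0.11,0],[-1,7.7,-0.02,0.11,0],[-1,8.0,-0.02,0.11,0],[-1,8.3,-0.02,0.11,0],[-1,8.3,-0.02,0.11,0]]'
```

```text
time_s: 23.35
tcp_pos: [0.4793, -0.217, 0.0898]
tool_rot: [-89.5, 90.0, 154.0]
contact_force: [0.2, -0.6, -0.7]
finger_gap: 0.0168
```

```bash
python3 -m creep '[[-1,0.5,0,0,0],[-1,1.0,0,0,0],[-1,1.5,0,0,0],[-1,2.0,0,0,0],[-1,2.3,0,0,0],[-1,2.45,0,0,0],[-1,2.5,0,0,0],[-1,2.5,0,0,0]]'
python3 -m creep '[[-1,0.05,0,0,0],[-1,0.1,0,0,0],[-1,0.13,0,0,0],[-1,0.13,0,0,0]]'
```

```text
time_s: 24.35
tcp_pos: [0.4794, -0.2171, 0.065]
tool_rot: [93.8, 90.0, -22.8]
contact_force: [0.2, -0.1, 0.2]
finger_gap: 0.0168
time_s: 24.85
tcp_pos: [0.4794, -0.217, 0.0635]
tool_rot: [-98.2, 90.0, 145.2]
contact_force: [0.2, -0.2, -0.7]
finger_gap: 0.0163
```

```bash
python3 -m creep '[[-1,0.05,0,0,0],[-1,0.05,0,0,0]]'; python3 -m creep '[[-1,0.05,0,0,0],[-1,0.05,0,0,0]]'
```

```text
time_s: 25.1
tcp_pos: [0.4795, -0.2171, 0.0633]
tool_rot: [87.2, 90.0, -29.3]
contact_force: [0.0, 0.1, 2.9]
finger_gap: 0.0165
time_s: 25.35
tcp_pos: [0.4796, -0.2172, 0.0633]
tool_rot: [86.7, 90.0, -29.9]
contact_force: [-2.4, 1.5, 9.2]
finger_gap: 0.0166
```

```bash
python3 -m creep '[[-1,-0.05,0,0,0],[-0.3,-0.05,0,0,0],[0,-0.05,0,0,0],[0.5,-0.05,0,0,0],[1,-0.05,0,0,0],[1,-0.05,0,0,0],[1,-0.05,0,0,0],[1,-0.05,0,0,0],[1,-0.05,0,0,0]]'
python3 -m creep '[[1,-1,0,0,0],[1,-3,0,0,0],[1,-6,0,0,0],[1,-10,0,0,0],[1,-14,0,0,0],[1,-14,0,0,0],[1,-14,0,0,0]]'
python3 -m creep '[[1,0,3,8,0],[1,0,5,13,0],[1,0,8,19,0],[1,0,10,25,0],[1,0,10,25,0],[1,0,10,25,0],[1,0,10,25,0]]'
```

```text
time_s: 26.48
tcp_pos: [0.4794, -0.2171, 0.0631]
tool_rot: [82.3, 90.0, -34.2]
contact_force: [0.3, -0.3, 0.3]
finger_gap: 0.0855
time_s: 27.35
tcp_pos: [0.4791, -0.2169, 0.2028]
tool_rot: [-89.9, 90.0, 153.5]
contact_force: [-0.8, -0.5, 0.1]
finger_gap: 0.0853
time_s: 28.22
tcp_pos: [0.4574, -0.4844, 0.2024]
tool_rot: [-119.7, 89.9, 123.8]
contact_force: [-0.2, -0.1, -0.2]
finger_gap: 0.085
```

Run:
```python
from h import *
s=grab_frame("side");t=grab_frame("top");np.savez("pics/side9.npz",**s);np.savez("pics/top9.npz",**t)
im=np.zeros((600,800,3),np.uint8)
im[:,:]=0
a=cv2.resize(s["color"][100:340,260:480,::-1],None,fx=1.8,fy=1.8);im[:a.shape[0],:a.shape[1]]=a
b=cv2.resize(t["color"][110:360,220:560,::-1],None,fx=1.15,fy=1.15);im[:b.shape[0],400:400+b.shape[1]]=b[:,:400]
c=crop(t,425,255,50,45,6);im[300:570,410:710]=c
cv2.imwrite("pics/fin.png",im)
t0=load("top0")
for n,(x,y,w,h) in dict(jar=(355,280,50,50),model=(360,155,50,50),bottle=(460,130,90,75)).items():
    p=cv2.phaseCorrelate(cv2.cvtColor(t0["color"],7)[y:y+h,x:x+w].astype(np.float32),cv2.cvtColor(t["color"],7)[y:y+h,x:x+w].astype(np.float32));print(n,np.round(p[0],2),round(p[1],2))
for c in blobs(t,(22,60,200),(35,255,255),10)[0][:5]:
    r=cv2.minAreaRect(c);print(cv2.contourArea(c),np.round(r[0],1),np.round(r[1],1),round(r[2],1),onz(t,r[0],.115 if r[0][1]>265 and r[0][0]>400 else .05).round(4))
b=blobs(s,(22,80,150),(35,255,255),5)[0]
for c in b[:4]: print("side y",cv2.boundingRect(c))
print(env.state()["time_s"],env.state()["contact_force"])
```

```text
jar [-0.05 -0.15] 1.04
model [-0.17 -0.  ] 0.86
bottle [-0.02  0.51] 0.96
2464.5 [297.2 249.8] [56.4 45.9] 88.1 [0.529  0.0785 0.05  ]
72.5 [459.8 276.9] [9.4 8.9] 26.6 [ 0.4784 -0.2186  0.115 ]
45.0 [422. 231.] [7.1 7.1] 45.0 [ 0.5683 -0.1636  0.05  ]
38.0 [475.7 233.9] [7. 7.] 18.4 [ 0.5637 -0.2672  0.05  ]
side y (408, 181, 13, 7)
side y (355, 203, 9, 9)
side y (374, 181, 9, 5)
28.325 [-0.17890873  0.75566424 -0.25575911]
```

View pics/fin.png

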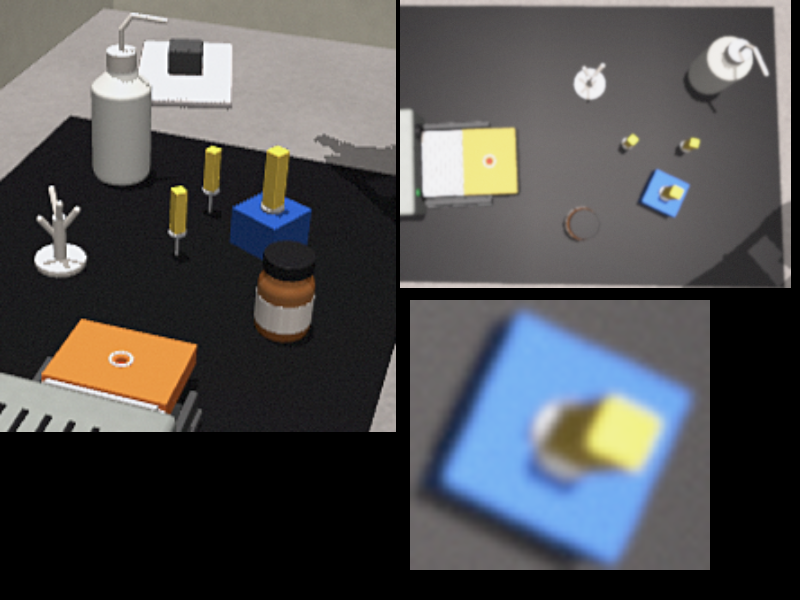

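The slide is out about 60 mm by the deck centre. The pin's top is back in the same side-view box as at the start, so it is seated. The bystanders are where they were, so I'm handing in.

```bash
python3 -c "
from station import workorder
print(workorder.close_job())"
```

```text
the job is handed in; nothing more can be done
None
```

The job is done and handed in at about 28 s. I took the pin from its stand, pressed the button and kept it pressed while pushing the slide to its stop. Then I let the button up and stood the pin back in its holder.

**Last checks**
- **Slide:** the deck centre moved about 60 mm in the top view, and the side view gave about 59 mm. It stayed put after the button was let up.
- **Force on the slide:** the highest reading between pin and slide was about 10.5 N, well under the 18 N limit.
- **Pin:** it met the stand's top at the height where I first gripped it, and the handle top is back in the same side-view pixels as at the start. In the top view the handle top is about 1 mm from where it began, within the loose fit of the hole.
- **Bystanders:** the jar and the printed model show no shift (under 0.2 px). The bottle read 0.5 px, about 1 mm, which I put down to the arm's shadow but did not confirm.

**Disagreements:** the two cameras placed the recess about 2 mm apart, and the pin sat about 2.5 mm off-centre in the grip. I corrected for both before going into the hole. While pressing I felt light contact with the hole wall and moved the pin 0.7 mm to ease it before pushing.

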